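# Load a wire reel and set the stand's tapered drag peg

## Task

Put the loose wire reel over the spindle of the reel stand so that it sits flat on the stand, and let go of it. Then set the drag: turn the stand's wooden tapered peg clockwise (seen from above) until its brass pointer is in line with the steel setting tab on the post, keeping the peg pressed down firmly into its hole all the while it is turned, so that it jams and stays there against its spring when you let go; do not force it so hard that the bush splits. Leave the terminal jar and the spare roller where they stand.

Things in the scene. Friction and masses are not known exactly. Their poses are not given: they have to be found in the camera images.
- reel_center (a point): Loose wire reel standing on its end on the table: black flanges 52 mm across at both ends (each 4 mm thick), copper winding 42 mm across between them, 34 mm tall overall, through bore 16 mm. 0.15 kg. The point is the reel's centre, 17 mm above its underside; z is the bore's axis.
- spindle_foot (a point): Reel stand, grey base plate 90x200x12 mm fixed to the table. At one end a black disc (40 mm across, 4 mm high) carries the steel spindle, an upright pin 12 mm across, 48 mm tall above the disc. The point is on the spindle's axis on top of the disc, 16 mm above the table, where the reel's underside must rest. Its +y axis points along the plate to the peg, whose axis is 124 mm away.
- peg: Dark wooden head of the tapered peg upright in the round grey post (45 mm across, 60 mm tall, a brass bush in its top) at the stand's other end: a flat thumb-piece 44 mm long (x), 12 thick (y), 32 tall, on a 25 mm collar. Origin: head centre, about 108 mm above the table at the start. Brass pointer at its +x end. Turns up to 1.9 rad clockwise from the start; a spring (0.01 N m, 0.04 at the tab) turns it back unless jammed.
- tab_tip (a point): Outer end of the steel setting tab, a finger 5 mm wide sticking out of the dark clamp ring round the top of the post, 43 mm from the peg's axis and 57 mm above the table. Its x axis points straight out from the peg's axis. It lies 0.8 to 1.3 rad clockwise of the peg's pointer at the start and stays put. The peg is set when both x axes point the same way.
- peg_press (a joint): How far the peg is pushed down (m), 0 to 0.022; 0 at the top. It slides stiffly (about 7 N) for 2 to 14 mm, differing each time, until the taper bites; then resistance climbs about 9 N per mm. Press 12 to 16 N: it bites well, takes 0.1 to 0.5 N m to turn and stays jammed when released. Under 9 N it may spring back; over about 17 N the bush may split.
- stand: The reel stand as a whole, with the post and the springy tapered bush in it. Origin: on the table under the middle of the base plate; +y along the plate from the spindle to the peg. The bush takes the pressing force less, or once turned plus, up to 7 N of sliding friction; 5 to 8 N of it stays while the jammed peg holds by itself. It splits at 24 N. Nothing of this shows in the poses: go by the force felt.
- jar_center (a point): Bystander: cream terminal jar with yellow cap, 55 mm across and 70 mm tall; its centre.
- roller_center (a point): Bystander: grey spare roller, 34 mm across and 18 mm high, lying flat; its centre.
Mind the look-alikes: they are no part of the job. Leave any pink look-alike of the part that bears reel_center alone.

How it is judged:
By the outcome, as a careful person would: the job done as asked, in the order asked, and still so for the second after the job is handed in, with the robot touching nothing.
It also fails if it takes over 70 s, if anything falls off the work surface, if the arm or the gripper's body presses on something with over 40 N, if the wrist force passes 120 N, or if a joint passes its speed limit or range.

## Robot

A 6-joint arm with a two-finger parallel gripper is mounted at the origin on the work surface; the furniture and walls round the work are solid. World frame = base frame: x ahead of the robot, y to its left, z up, the work surface at z = 0. Lengths are in m, angles in rad, forces in N, time in s.
With the tool pointing down it reaches from about 0.4 to 0.825 m from the base axis. Payload 7 kg.
Tool frame: the origin (TCP) lies between the finger pads; the fingertips stand 11 mm ahead of it and the grasp point (between the pads) lies 8 mm behind it (arm.tips_ahead is the distance from the TCP to the fingertips, in m); z points along the fingers, x is the direction in which the jaws open and shut, and the axes are right-handed (so a half turn about z gives the same grasp; the last joint's range is limited). The gripper opens to 88 mm and grips with 3 to 60 N. Pads are 19 mm wide; open, the fingers measure 130 mm over their backs; the gripper's body (78 mm by 193 mm) begins 47 mm behind the grasp point.
Start: joints at [-1.053, 0.359, 0.012, 0, -1.224, -0.288], TCP at [0.154, -0.657, 0.238] pointing down, gripper open.
Joint ranges: [-3.07, 3.07], [-1.43, 2.12], [-1.02, 1.25], [-3.03, 1.67], [-3.05, -0], [-3.03, 3.03]. Speed limits (rad/s): [2.39, 2.39, 3.01, 3.14, 3.14, 3.14].

## Interface

Orientations are given as [roll, pitch, yaw] about the fixed x, y, z axes, in that order (R = Rz(yaw) Ry(pitch) Rx(roll)).
In Python, from station import arm, optics, finder gives the robot as it stands. The module is installed in compiled form; this text tells all that it offers.
- The arm moves only by the tool apply_moves, never from a script. Its argument "increments" is one flat list of numbers, 6 for each row, row after row: the shift along the world's x, y, z in m, then the turn, a rotation vector about the world's x, y, z in rad. In form: [tx, ty, tz, rx, ry, rz, tx, ty, tz, rx, ry, rz, ...]. A call has 1 to 20 rows; each row shifts and turns the pose as measured when the row begins; what a row does not reach is not made up. A row lasts 1/12 s, in which the tool goes at most 41.7 mm and 7.16 degrees, less where a joint would pass 70% of its speed; a pose out of reach is approached as far as the arm can. A call with a gripper value outside its range is refused whole. "hand" is the closure, from 0 (fully open) to 1 (shut), set as the call begins (left out, the last holds). The fingers move at their own pace and stop on an object; "force" is the grip in N (left out, the last holds). Time passes only in rows, so rows that do not move let the fingers close. It gives the time, the measured TCP pose, the force and the opening at its end, in the units of the state.
- arm.get_state(): the state, without advancing time (a new reading comes with each control period).
- optics.grab_frame(name): name is "side" or "top"; returns the picture (420x560x3 uint8, red, green, blue); there is no depth.
- optics.camera_model(name): a dict with "fx", "fy", "cx", "cy" (pixels), "world_to_cam" (4x4, takes a point from world to camera coordinates). Camera axes: x right, y up, looking along -z (the intrinsics and any distortion apply to the point x, -y, -z); pixel columns grow to the right and rows downward; lengths in m; the calibration is good to about 2 mm. A picture is of the moment at which its call begins. camera_model takes no time and is no camera call.
- arm.job_done(): hands the job in, once; it reports no verdict.
Trained networks look in the newest picture that a camera, given by its name, has taken for a name from the list of things; names that differ only in an ending like _2 or _b are one class to them, and where a whole thing is asked for, a point or a joint stands for the part that bears it (a point fixed in the world has none). Each returns a list of dicts, best first, with "conf" (0 to 1); they miss things now and then, are a little off and sometimes report something else, mostly with a low value. They report only what shows in the picture. A call takes as long as a camera call. They do not tell look-alikes from the thing itself.
- finder.find_in(camera, name): "box" ([left, top, right, bottom] in pixels, round what is visible of it).
- finder.landmark_of(camera, name): "point" ([column, row] in pixels: a listed point, or the origin of a listed thing).
The state is a dict: "t": time; "q": joint angles; "qd": joint speeds; "joint_efforts": joint torques, N m; "eef_pos": TCP position; "ee_rot": TCP orientation; "force": force on the tool from outside, world axes, zero at the start; "moment": the same for the moment, N m; "width": finger opening in m.
Only numpy, scipy, OpenCV 4.12 (cv2) and the standard library are available. Lean on these libraries where they do the work, as an engineer would, in place of code of your own. Each camera call takes 0.05 s, during which the arm holds its last target. There are 200 camera calls.

## Working session

There is one attempt and no reset: what is moved stays moved. The work goes in short steps, Python scripts to look and compute and a tool call to move; the robot and the scene stay as the last step left them, time stands still between calls to the robot, and variables do not carry over. Pictures are saved under pics/ and viewed, about 8 in all and at most 12, crops included, and the job is handed in when it is done.

Besides the shell and the picture viewer there is one more tool, called after ">>>" in YAML: its name, and indented under it one key for each argument. apply_moves: Moves the arm, as the interface text tells. Its arguments: {"type":"object","properties":{"increments":{"type":"array"},"hand":{"type":"number"},"force":{"type":"number"}},"required":["increments"]}

```bash
mkdir -p pics
cat > h.py <<'E'
import numpy as np, cv2
from scipy.optimize import least_squares
from scipy.spatial.transform import Rotation as R
from station import arm, optics, finder
def save(cam,fn,crop=None,scale=1):
    im=optics.grab_frame(cam)[:,:,::-1].copy()
    if crop: l,t,r,b=crop; im=im[t:b,l:r]
    if scale!=1: im=cv2.resize(im,None,fx=scale,fy=scale,interpolation=cv2.INTER_CUBIC)
    cv2.imwrite('pics/'+fn,im)
def proj(cam,p):
    m=optics.camera_model(cam); T=np.array(m['world_to_cam']); c=T[:3,:3]@np.array(p)+T[:3,3]
    return np.array([m['cx']+m['fx']*c[0]/-c[2], m['cy']+m['fy']*(-c[1])/-c[2]])
def onplane(cam,px,z):
    m=optics.camera_model(cam); T=np.array(m['world_to_cam']); d=np.array([(px[0]-m['cx'])/m['fx'],-(px[1]-m['cy'])/m['fy'],-1])
    d=T[:3,:3].T@d; o=-T[:3,:3].T@T[:3,3]; return o+d*(z-o[2])/d[2]
def tri(a,b):
    return least_squares(lambda p:np.r_[proj('side',p)-a,proj('top',p)-b],[.5,0,.1]).x
E
python3 - <<'E'
from h import *
a=optics.grab_frame('side');b=optics.grab_frame('top')
im=np.vstack([a,b])[:,:,::-1]
cv2.imwrite('pics/1.png',a[:,:,::-1]);cv2.imwrite('pics/2.png',b[:,:,::-1])
print({k:(np.round(v,3).tolist() if k=='world_to_cam' else v) for k,v in optics.camera_model('side').items()},optics.camera_model('top'))
for n in ['reel_center','spindle_foot','peg','tab_tip','stand','jar_center','roller_center']:
    for c in ['side','top']:
        print(n,c,[(np.round(d['point']).tolist(),round(d['conf'],2)) for d in finder.landmark_of(c,n)][:4])
print(arm.get_state())
E
```

```text
{'fx': 471.7402448838678, 'fy': 471.7402448838678, 'cx': 273.72591373652546, 'cy': 210.5242265510124, 'world_to_cam': [[-0.997, -0.078, 0.022, 0.55], [0.054, -0.446, 0.893, -0.164], [-0.06, 0.892, 0.449, -0.904], [0.0, 0.0, 0.0, 1.0]]} {'fx': 508.0536096950623, 'fy': 508.0536096950623, 'cx': 273.99986766484346, 'cy': 209.90832684666373, 'world_to_cam': array([[ 0.03007233, -0.99946304,  0.01301103, -0.18554117],
       [ 0.98970869,  0.0315957 ,  0.13956512, -0.53378126],
       [-0.13990127,  0.00868008,  0.99012741, -1.14249976],
       [ 0.        ,  0.        ,  0.        ,  1.        ]])}
reel_center side [([295.0, 202.0], 0.83), ([299.0, 191.0], 0.74)]
reel_center top [([367.0, 224.0], 0.91), ([330.0, 220.0], 0.67)]
spindle_foot side [([286.0, 242.0], 0.61)]
spindle_foot top [([252.0, 214.0], 0.87)]
peg side [([295.0, 233.0], 0.7)]
peg top [([197.0, 215.0], 0.48)]
tab_tip side [([288.0, 246.0], 0.59)]
tab_tip top [([217.0, 214.0], 0.53)]
stand side [([285.0, 266.0], 0.9)]
stand top [([224.0, 221.0], 0.67)]
jar_center side []
jar_center top [([171.0, 134.0], 0.72), ([367.0, 225.0], 0.64)]
roller_center side []
roller_center top [([249.0, 284.0], 0.5), ([225.0, 221.0], 0.49)]
{'t': 0.8, 'q': array([-1.05291229e+00,  3.58571854e-01,  1.19173260e-02, -1.03803323e-05,
       -1.22409237e+00, -2.88084680e-01]), 'qd': array([ 0.00124651, -0.00155578, -0.00100342,  0.00049583,  0.00053436,
        0.00032059]), 'joint_efforts': array([-4.14161595e-04, -5.82284725e+01,  2.93287110e+01,  7.00238362e+00,
        1.25840813e-02, -1.99532610e-05]), 'eef_pos': array([ 0.15372792, -0.65724783,  0.23758514]), 'ee_rot': array([3.14156925e+00, 4.46221814e-05, 1.80059216e+00]), 'force': array([-0.59984736, -0.52365886, -0.6320764 ]), 'moment': array([-0.01800487, -0.01690157, -0.03683258]), 'width': 0.08789062861521041}
```

View pics/1.png

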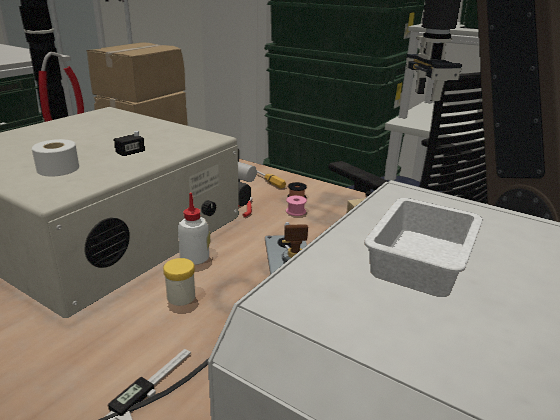

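View pics/2.png

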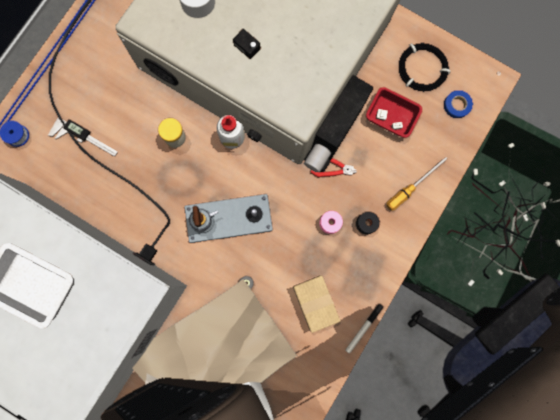

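The side view shows the pink look-alike at (297,206) and the black reel behind it at (297,188). In the top view the pink reel is at (330,222), the black-flanged reel at (367,223), the spindle at (254,213) and the peg at (200,217). The black one fits the description of black flanges and copper winding. I'll confirm that in one crop.

Run:
```python
from h import *
b=optics.grab_frame('top')[:,:,::-1]; a=optics.grab_frame('side')[:,:,::-1]
A=cv2.resize(b[185:255,170:290],None,fx=6,fy=6,interpolation=cv2.INTER_CUBIC)
B=cv2.resize(b[195:250,310:390],None,fx=4,fy=4,interpolation=cv2.INTER_CUBIC)
C=cv2.resize(a[170:285,255:325],None,fx=1.5,fy=1.5,interpolation=cv2.INTER_CUBIC)
im=np.zeros((600,720,3),np.uint8); im[:420]=A; im[420:600,:320]=B[:180]; im[420:592,330:435]=C[:172]
cv2.imwrite('pics/3.png',im)
print('reel',onplane('top',(367,223),.034),tri((297,190),(367,224)))
print('pink',onplane('top',(330,221),.034))
sf=onplane('top',(252,214),.016); print('foot',sf,onplane('top',(254,213),.064))
pg=onplane('top',(197,215),.108); print('peg',pg,tri((295,233),(197,215)), np.linalg.norm(pg-sf))
print('tab',onplane('top',(217,214),.057),'jar',onplane('top',(171,133),.07))
T=np.array(optics.camera_model('top')['world_to_cam']);print('topcam',-T[:3,:3].T@T[:3,3])
for c in((225,8),(120,35),(300,155),(395,5),(0,180),(183,288)): print(c,onplane('top',c,.2),onplane('top',c,.3))
```

```text
reel [ 0.51604183 -0.38659179  0.034     ] [ 0.51703878 -0.3894812   0.01977989]
pink [ 0.51800457 -0.30017873  0.034     ]
foot [ 0.53104177 -0.11737834  0.016     ] [ 0.52715395 -0.1234959   0.064     ]
peg [ 0.51291723 -0.00088629  0.108     ] [ 5.13406743e-01 -4.90206459e-04  1.05207808e-01] 0.14954229512444112
tab [ 0.52310261 -0.03899283  0.057     ] jar [0.70625566 0.07412164 0.07      ]
topcam [ 0.37403043 -0.15865935  1.20813166]
(225, 8) [ 0.94527643 -0.05065151  0.2       ] [ 0.8886126  -0.06136518  0.3       ]
(120, 35) [0.87650068 0.16652661 0.2       ] [0.82665895 0.13427031 0.3       ]
(300, 155) [ 0.63103933 -0.21702744  0.2       ] [ 0.60554574 -0.21123771  0.3       ]
(395, 5) [ 0.96568359 -0.41208771  0.2       ] [ 0.90699551 -0.38694929  0.3       ]
(0, 180) [0.55950898 0.38387829 0.2       ] [0.54111073 0.33006214 0.3       ]
(183, 288) [0.35651998 0.00587947 0.2       ] [ 0.35825691 -0.01044169  0.3       ]
```

View pics/3.png

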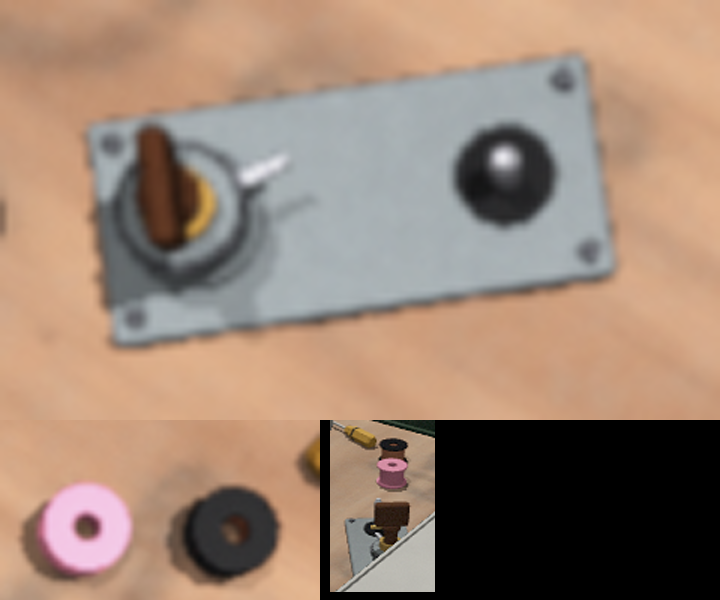

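The crop confirms it: the black-flanged reel with brown winding is at about (368,222), and the pink one at (331,221) stays put. The tab points to image right and slightly up, with its tip at (218,211). The pointer must be at the upper (+x) end of the thumb-piece.

Run:
```python
from h import *
c=lambda u,v:(u/6+170-.08,v/6+185-.08)
print('spin top',onplane('top',c(505,157),.064),'disc',onplane('top',c(505,175),.016))
P=[onplane('top',c(*p),.012)[:2] for p in((88,128),(583,53),(617,275),(115,345))]
ctr=np.mean(P,0); y=(P[0]+P[3]-P[1]-P[2]); y/=np.linalg.norm(y); print('corners',P,'ctr',ctr,'ydir',y,[np.linalg.norm(P[i]-P[i-1]) for i in range(4)])
print('spindle/peg from plate',ctr-.062*y,ctr+.062*y)
print('head', [onplane('top',c(*p),.124)[:2] for p in((150,127),(165,247))], 'tab',[onplane('top',c(*p),.057)[:2] for p in((287,158),(243,182))])
print('reel',onplane('top',(368.5,222),.034))
for n,a,b in(('box1',(240,150),(300,155)),('box2',(385,183),(183,288)),('box1f',(70,310),(120,35))):
    p=tri(a,b);print(n,p,proj('side',p)-a,proj('top',p)-b)
```

```text
spin top [ 0.5315448  -0.12353663  0.064     ] disc [ 0.53099199 -0.12231779  0.016     ]
corners [array([0.54502512, 0.04336088]), array([ 0.58145589, -0.15147127]), array([ 0.49320164, -0.16769647]), array([0.45949764, 0.02811667])] ctr [ 0.51979507 -0.06192254] ydir [-0.17671033  0.9842629 ] [np.float64(0.08687540101817506), np.float64(0.19820889941745956), np.float64(0.08973333045165222), np.float64(0.19869259169836126)]
spindle/peg from plate [ 0.53075111 -0.12294684] [ 0.50883903 -0.00089825]
head [array([0.53008674, 0.00227715]), array([ 0.48701179, -0.00530334])] tab [array([ 0.52947998, -0.04042107]), array([ 0.51974453, -0.02414254])]
reel [ 0.51849985 -0.39008619  0.034     ]
box1 [ 0.6409943  -0.21763015  0.18569436] [3.11534183 0.8273173 ] [-0.03908275 -2.97757955]
box2 [0.35878004 0.00275146 0.21739047] [0.93832851 0.08673589] [ 0.20683566 -1.02459883]
box1f [0.88779184 0.19698943 0.06123559] [-14.68189761  -6.06944399] [ 4.27451742 23.194278  ]
```

>>> apply_moves:
  increments: [0.03, 0.022, -0.006, 0, 0, -0.0625, 0.03, 0.022, -0.006, 0, 0, -0.0625, 0.03, 0.022, -0.006, 0, 0, -0.0625, 0.03, 0.022, -0.006, 0, 0, -0.0625, 0.03, 0.022, -0.006, 0, 0, -0.0625, 0.03, 0.022, -0.006, 0, 0, -0.0625, 0.03, 0.022, -0.006, 0, 0, -0.0625, 0.03, 0.022, -0.006, 0, 0, -0.0625, 0.03, 0.022, -0.006, 0, 0, -0.0625, 0.03, 0.022, -0.006, 0, 0, -0.0625, 0.03, 0.022, -0.006, 0, 0, -0.0625, 0.03, 0.022, -0.006, 0, 0, -0.0625, 0, 0, 0, 0, 0, 0]
  hand: 0.15
  force: 5

```text
t: 1.98
eef_pos: [0.5258, -0.381, 0.1641]
ee_rot: [3.139, 0.004, 1.006]
force: [-0.7, -0.6, 0.5]
width: 0.0742
```

>>> apply_moves:
  increments: [-0.007, -0.009, -0.02, 0, 0, 0, 0, 0, -0.03, 0, 0, 0, 0, 0, -0.03, 0, 0, 0, 0, 0, -0.02, 0, 0, 0, 0, 0, 0, 0, 0, 0]

```text
t: 2.4
eef_pos: [0.5238, -0.3876, 0.0627]
ee_rot: [3.132, 0.003, 1.013]
force: [-0.5, 0.7, 0.5]
width: 0.0743
```

Run:
```python
from h import *
save('top','4.png',(300,160,440,260),5)
print(arm.get_state()['eef_pos'],arm.get_state()['ee_rot'])
for z in(.034,):print(proj('top',[.5185,-.39,z]))
```

```text
[ 0.52444342 -0.38805453  0.06456593] [3.13082016 0.00331849 1.01330146]
[368.46311893 221.99877442]
```

View pics/4.png

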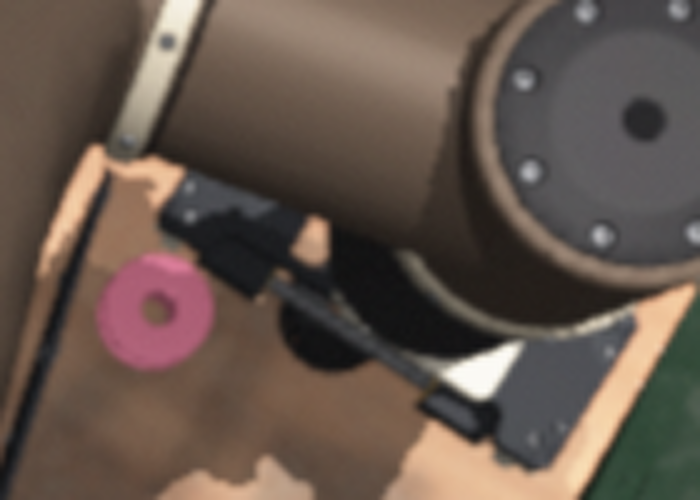

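The view shows the pink reel clear of the fingers. The black reel is between them, mostly hidden by the arm. I'll descend, squeeze once at this angle, then release and squeeze again about 80° round to centre it.

>>> apply_moves:
  increments: [-0.005, -0.002, -0.015, 0.005, 0.009, 0, -0.001, 0, -0.015, 0, 0, 0, 0, 0, -0.01, 0, 0, 0, 0, 0, -0.003, 0, 0, 0, 0, 0, 0, 0, 0, 0]

```text
t: 2.87
eef_pos: [0.5224, -0.3929, 0.0272]
ee_rot: [3.132, 0.004, 1.015]
force: [-0.8, -0.3, 0.9]
width: 0.0742
```

>>> apply_moves:
  increments: [-0.004, 0.003, -0.008, 0.004, 0.007, 0, 0, 0, 0, 0.004, 0.007, 0, 0, 0, 0, 0, 0, 0]

```text
t: 3.12
eef_pos: [0.5196, -0.3904, 0.0215]
ee_rot: [-3.137, 0.004, 1.016]
force: [0.3, 0.0, 0.6]
width: 0.0742
```

>>> apply_moves:
  increments: [0, 0, 0, 0, 0, 0, 0, 0, 0, 0, 0, 0, 0, 0, 0, 0, 0, 0, 0, 0, 0, 0, 0, 0, 0, 0, 0, 0, 0, 0, 0, 0, 0, 0, 0, 0, 0, 0, 0, 0, 0, 0, 0, 0, 0, 0, 0, 0]
  hand: 1
  force: 4

```text
t: 3.78
eef_pos: [0.5206, -0.3906, 0.0231]
ee_rot: [-3.14, 0.004, 1.016]
force: [-0.2, 0.2, -0.2]
width: 0.0508
```

>>> apply_moves:
  increments: [0, 0, 0, 0, 0, 0, 0, 0, 0, 0, 0, 0, 0, 0, 0, 0, 0, -0.115, 0, 0, 0, 0, 0, -0.115, 0, 0, 0, 0, 0, -0.115, 0, 0, 0, 0, 0, -0.115, 0, 0, 0, 0, 0, -0.115, 0, 0, 0, 0, 0, -0.115, 0, 0, 0, 0, 0, -0.115, 0, 0, 0, 0, 0, -0.115, 0, 0, 0, 0, 0, -0.115, 0, 0, 0, 0, 0, -0.115, 0, 0, 0, 0, 0, -0.115, 0, 0, 0, 0, 0, -0.115, 0, 0, 0, 0, 0, 0, 0, 0, 0, 0, 0, 0]
  hand: 0.15

```text
t: 5.12
eef_pos: [0.5101, -0.4117, 0.0209]
ee_rot: [-3.073, -0.006, -0.374]
force: [0.9, 0.5, 0.8]
width: 0.0745
```

>>> apply_moves:
  increments: [0.005, 0.01, 0.002, -0.032, 0.013, 0, 0.004, 0.008, 0, -0.025, 0.01, 0, 0, 0, 0, 0, 0, 0, 0, 0, 0, 0, 0, 0]

```text
t: 5.45
eef_pos: [0.5115, -0.4073, 0.0208]
ee_rot: [-3.095, -0.011, -0.339]
force: [-0.0, -1.2, -0.1]
width: 0.0745
```

Run:
```python
from h import *
s=arm.get_state(); print(np.round(s['q'],3),np.round(s['qd'],3),s['eef_pos'],s['moment'],s['t'])
```

```text
[-0.403  0.527 -0.241 -0.067 -0.796 -3.03 ] [ 0.022 -0.004 -0.017  0.012  0.01   0.   ] [ 0.51147886 -0.40726191  0.02082454] [-2.15215055e-01  1.62621227e-01  6.75286612e-05] 5.45
```

The last joint ran into its limit of -3.03, which explains the drift. I'll lift, turn back half a turn the other way, and move off so I can look at the reel again.

>>> apply_moves:
  increments: [0, 0, 0.03, 0, 0, 0, 0, 0, 0.03, 0, 0, 0.02, 0, 0, 0.03, 0, 0, 0.05, 0, 0, 0.03, 0, 0, 0.11, -0.01, 0, 0.01, 0, 0, 0.12, -0.015, 0.0, 0, 0, 0, 0.12, -0.015, 0, 0, 0, 0, 0.12, -0.015, 0, 0, 0, 0, 0.12, -0.015, 0, 0, 0, 0, 0.12, -0.015, 0, 0, 0, 0, 0.12, -0.015, 0, 0, 0, 0, 0.12, -0.01, 0, 0, 0, 0, 0.12, -0.01, 0, 0, 0, 0, 0.12, 0, 0, 0, 0, 0, 0.12, 0, 0, 0, 0, 0, 0.12, 0, 0, 0, 0, 0, 0.12, 0, 0, 0, 0, 0, 0.12, 0, 0, 0, 0, 0, 0.12, 0, 0, 0, 0, 0, 0.12, 0, 0, 0, 0, 0, 0.12]

```text
t: 7.12
eef_pos: [0.388, -0.3971, 0.159]
ee_rot: [-3.101, -0.005, 1.85]
force: [-0.3, 0.9, 0.2]
width: 0.0744
```

Run:
```python
from h import *
s=arm.get_state(); print(np.round(s['q'],3),s['eef_pos'],s['ee_rot'],s['t'])
save('top','5.png',(290,150,450,270),5)
print([(np.round(d['point'],1),d['conf']) for d in finder.landmark_of('top','reel_center')])
```

```text
[-0.429  0.243 -0.356  0.026 -1.007 -0.877] [ 0.38796817 -0.39709176  0.15897707] [-3.10134519 -0.00537408  1.85010847] 7.1167
[]
```

View pics/5.png

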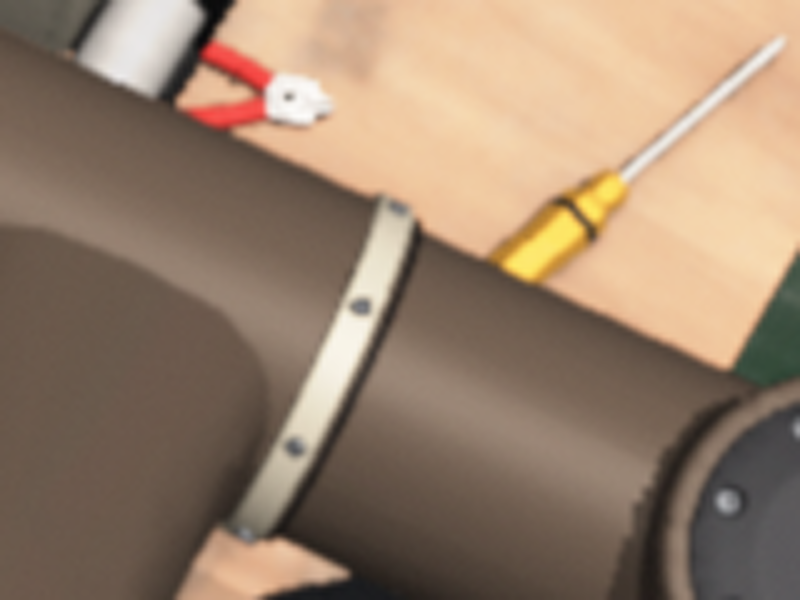

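The forearm hides the reel in this view, so I'll swing further away.

>>> apply_moves:
  increments: [-0.015, -0.025, 0, 0, 0, 0.1, -0.015, -0.025, 0, 0, 0, 0.1, -0.015, -0.025, 0, 0, 0, 0.1, -0.015, -0.025, 0, 0, 0, 0.1, -0.015, -0.025, 0, 0, 0, 0.1, -0.015, -0.025, 0, 0, 0, 0.1, -0.015, -0.025, 0, 0, 0, 0.1, -0.015, -0.025, 0, 0, 0, 0.1, 0, 0, 0, 0, 0, 0.07, 0, 0, 0, 0, 0, 0.07]

```text
t: 8.05
eef_pos: [0.2645, -0.6033, 0.1595]
ee_rot: [-3.102, -0.004, 2.787]
force: [0.6, 1.1, 0.4]
width: 0.0743
```

Run:
```python
from h import *
s=arm.get_state(); print(np.round(s['q'],3),s['eef_pos'],s['ee_rot'],s['t'])
b=optics.grab_frame('top')[:,:,::-1];a=optics.grab_frame('side')[:,:,::-1]
im=np.hstack([cv2.resize(b[170:260,300:410],None,fx=5,fy=5,interpolation=cv2.INTER_CUBIC),cv2.resize(a[160:250,265:315],None,fx=5,fy=5,interpolation=cv2.INTER_CUBIC)])
cv2.imwrite('pics/6.png',im)
print([(np.round(d['point'],1),d['conf']) for d in finder.landmark_of('top','reel_center')])
```

```text
[-0.841  0.373 -0.17   0.043 -1.012  0.464] [ 0.26453922 -0.60331445  0.15950713] [-3.10233214 -0.0035046   2.78683263] 8.05
[(array([369. , 221.1]), 0.88), (array([327.8, 221.9]), 0.75)]
```

View pics/6.png

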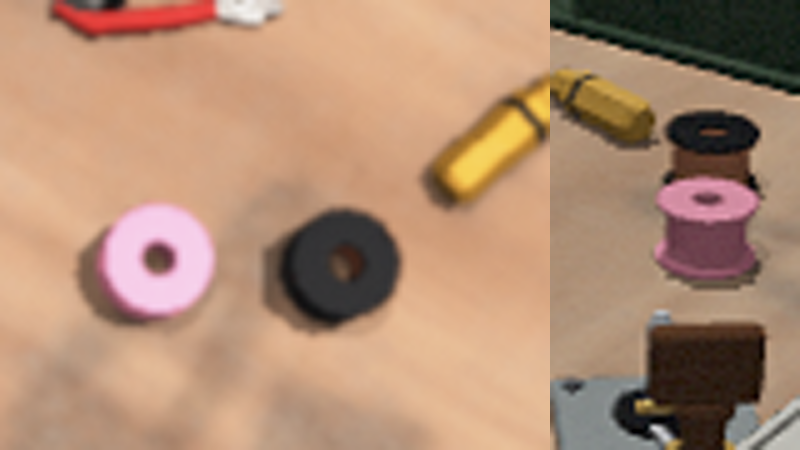

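The reel is upright at (369,222), practically unmoved, and the pink one is untouched. I'll go in with the jaws at 160°.

>>> apply_moves:
  increments: [0.027, 0.023, 0, 0.009, -0.0035, 0, 0.027, 0.023, 0, 0.009, -0.0035, 0, 0.027, 0.023, 0, 0.009, -0.0035, 0, 0.027, 0.023, 0, 0.009, -0.0035, 0, 0.027, 0.023, 0, 0, 0, 0, 0.027, 0.023, -0.005, 0, 0, 0, 0.027, 0.023, -0.01, 0, 0, 0, 0.027, 0.023, -0.01, 0, 0, 0, 0.02, 0.015, -0.01, 0, 0, 0, 0, 0, 0, 0, 0, 0, 0, 0, 0, 0, 0, 0]

```text
t: 9.12
eef_pos: [0.5148, -0.3862, 0.1261]
ee_rot: [3.141, 0.0, 2.735]
force: [0.8, -0.5, 1.0]
width: 0.0744
```

>>> apply_moves:
  increments: [0.003, -0.005, -0.025, 0, 0, 0, 0, 0, -0.025, 0, 0, 0, 0, 0, -0.025, 0, 0, 0, 0, 0, -0.015, 0, 0, 0, 0, 0, 0, 0, 0, 0]

```text
t: 9.53
eef_pos: [0.5199, -0.3905, 0.0372]
ee_rot: [3.141, 0.007, 2.722]
force: [-0.1, -0.2, -0.0]
width: 0.0745
```

>>> apply_moves:
  increments: [-0.001, -0.001, -0.01, 0, 0, 0.03, 0, 0, -0.006, 0, 0, 0.03, 0, 0, 0, 0, 0, 0]

```text
t: 9.78
eef_pos: [0.5183, -0.3925, 0.0227]
ee_rot: [-3.141, 0.007, 2.777]
force: [-0.7, 0.2, 0.2]
width: 0.0747
```

>>> apply_moves:
  increments: [0, 0, 0, 0, 0, 0, 0, 0, 0, 0, 0, 0, 0, 0, 0, 0, 0, 0, 0, 0, 0, 0, 0, 0, 0, 0, 0, 0, 0, 0, 0, 0, 0, 0, 0, 0, 0, 0, 0, 0, 0, 0, 0, 0, 0, 0, 0, 0]
  hand: 1
  force: 6

```text
t: 10.45
eef_pos: [0.5194, -0.3937, 0.0278]
ee_rot: [-3.141, 0.012, 2.769]
force: [0.1, 0.4, -2.7]
width: 0.0518
```

>>> apply_moves:
  increments: [0, 0, 0, 0, 0, 0, 0, 0, 0.01, 0, 0, 0, 0, 0, 0.02, 0, 0, 0, 0, 0, 0.025, 0, 0, 0, 0, 0, 0.025, 0, 0, 0, 0, 0, 0.025, 0, 0, 0, -0.005, 0.015, 0.01, 0, 0, 0, -0.005, 0.025, 0, 0, 0, 0, -0.005, 0.025, 0, 0, 0, 0, -0.005, 0.025, 0, 0, 0, 0, -0.005, 0.025, 0, 0, 0, 0, -0.005, 0.025, 0, 0, 0, 0, -0.005, 0.025, 0, 0, 0, 0, -0.005, 0.025, 0, 0, 0, 0, 0, 0.025, 0, 0, 0, 0.05, 0, 0.02, 0, 0, 0, 0.1, 0, 0.01, 0, 0, 0, 0.1, 0, 0, 0, 0, 0, 0.1, 0, 0, 0, 0, 0, 0.1, 0, 0, 0, 0, 0, 0]
  force: 25

```text
t: 12.12
eef_pos: [0.4741, -0.1378, 0.1607]
ee_rot: [3.141, 0.02, -3.045]
force: [-1.0, 0.2, -1.9]
width: 0.0502
```

>>> apply_moves:
  increments: [0.02, 0.005, 0, -0.001, 0.01, 0.04, 0.02, 0.005, -0.01, -0.001, 0.01, 0.03, 0.013, 0.004, -0.01, 0, 0, 0, 0, 0, 0, 0, 0, 0, 0, 0, 0, 0, 0, 0]

```text
t: 12.53
eef_pos: [0.529, -0.1238, 0.1438]
ee_rot: [3.14, 0.004, -2.988]
force: [-0.5, -0.3, -2.0]
width: 0.0501
```

Run:
```python
from h import *
s=arm.get_state(); print(np.round(s['q'],3),s['eef_pos'],s['ee_rot'],s['t'],s['force'])
b=optics.grab_frame('top')[:,:,::-1];a=optics.grab_frame('side')[:,:,::-1]
im=np.hstack([cv2.resize(b[160:260,170:300],None,fx=3,fy=3,interpolation=cv2.INTER_CUBIC),cv2.resize(a[130:280,240:330],None,fx=4,fy=4,interpolation=cv2.INTER_CUBIC)[:300]]) if 0 else cv2.resize(a[140:280,230:350],None,fx=4,fy=4,interpolation=cv2.INTER_CUBIC)
im2=cv2.resize(b[160:300,170:250+60],None,fx=2,fy=2); out=np.zeros((560,760,3),np.uint8); out[:,:480]=im; out[:280,480:760]=im2
cv2.imwrite('pics/7.png',out)
for c in('side','top'):
  print(c,[(np.round(d['point'],1),d['conf']) for d in finder.landmark_of(c,'reel_center')],proj(c,s['eef_pos']),proj(c,[.531,-.123,.064]))
```

```text
[ 0.13   0.224 -0.409 -0.002 -0.934  0.024] [ 0.52902423 -0.123796    0.14376568] [ 3.14036135  0.00386043 -2.98817475] 12.5333 [-0.47355934 -0.30288085 -1.98172036]
side [(array([294., 191.]), 0.77), (array([297.4, 203.5]), 0.6)] [290.553282   187.49442695] [288.22631852 221.45442702]
top [(array([330.1, 221.2]), 0.88)] [253.19456651 207.09604944] [253.84203267 211.31656776]
```

View pics/7.png

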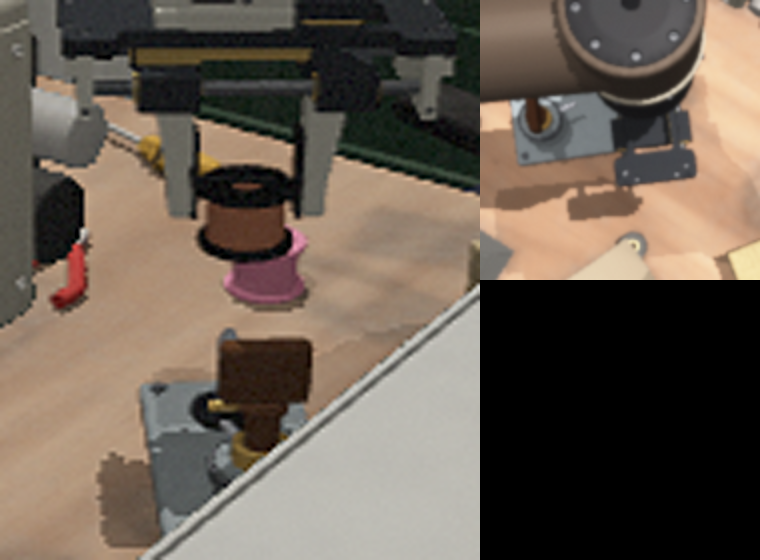

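The side view shows the black reel held upright by its top flange, with its top centre at about (292,187). It is above and slightly right of the spindle tip at (287,223). The squeezes against the camera estimates, and the side view, both suggest the spindle is about 2–3 mm further in +x than the top camera says. I'll aim there and come down gently.

>>> apply_moves:
  increments: [0.004, -0.001, -0.015, 0, 0, 0, 0.001, -0.001, -0.015, 0, 0, 0, 0, 0, -0.006, 0, 0, 0, 0, 0, 0, 0, 0, 0]

```text
t: 13.07
eef_pos: [0.533, -0.1268, 0.1106]
ee_rot: [3.141, 0.01, -2.99]
force: [-0.8, -0.3, -2.0]
width: 0.0502
```

>>> apply_moves:
  increments: [0.001, 0.001, -0.004, 0, 0.005, 0, 0, 0, -0.004, 0, 0.003, 0, 0, 0, -0.004, 0, 0, 0, 0, 0, -0.003, 0, 0, 0]

```text
t: 13.4
eef_pos: [0.5347, -0.1259, 0.0973]
ee_rot: [3.14, 0.005, -2.99]
force: [0.0, -0.0, -2.3]
width: 0.0502
```

>>> apply_moves:
  increments: [-0.0005, 0, -0.004, 0, 0, 0, 0, 0, -0.003, 0, 0, 0, 0, 0, -0.003, 0, 0, 0]

```text
t: 13.65
eef_pos: [0.5345, -0.1259, 0.0868]
ee_rot: [3.14, 0.006, -2.99]
force: [-1.1, 0.4, -2.4]
width: 0.0501
```

>>> apply_moves:
  increments: [0, 0, -0.004, 0, 0, 0, 0, 0, -0.004, 0, 0, 0, 0, 0, -0.004, 0, 0, 0, 0, 0, -0.003, 0, 0, 0]

```text
t: 13.98
eef_pos: [0.5345, -0.1258, 0.0702]
ee_rot: [3.14, 0.006, -2.99]
force: [0.3, 0.1, -2.4]
width: 0.0505
```

Run:
```python
from h import *
s=arm.get_state(); print(s['eef_pos'],s['force'],s['moment'])
save('side','8.png',(240,160,330,280),5)
```

```text
[ 0.53445445 -0.12578307  0.07015397] [ 0.27921334  0.09258529 -2.41670864] [-0.00117724  0.16597065 -0.02858176]
```

View pics/8.png

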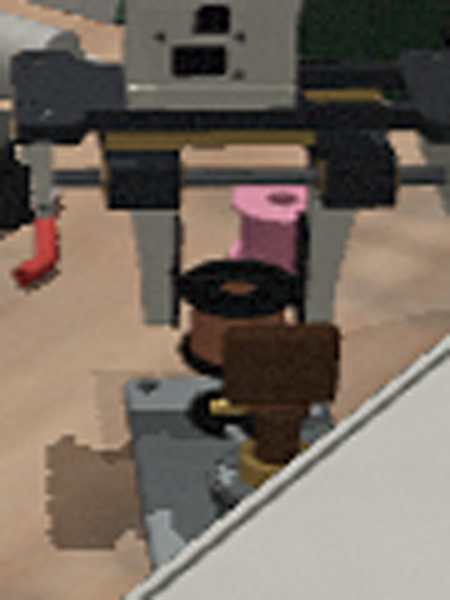

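The reel is now over the spindle. The tip is no longer visible beside it and there is no contact force. I'll carry on down.

>>> apply_moves:
  increments: [0, 0, -0.004, 0, 0, 0, 0, 0, -0.004, 0, 0, 0, 0, 0, -0.004, 0, 0, 0, 0, 0, -0.002, 0, 0, 0]

```text
t: 14.37
eef_pos: [0.5343, -0.1258, 0.0543]
ee_rot: [3.14, 0.005, -2.99]
force: [0.5, -0.1, -2.2]
width: 0.05
```

>>> apply_moves:
  increments: [0, 0, -0.002, 0, 0, 0, 0, 0, -0.002, 0, 0, 0]

```text
t: 14.53
eef_pos: [0.5343, -0.1258, 0.0497]
ee_rot: [3.14, 0.005, -2.99]
force: [0.0, 1.0, -1.9]
width: 0.0503
```

>>> apply_moves:
  increments: [0, 0, -0.002, 0, 0, 0]

```text
t: 14.62
eef_pos: [0.5343, -0.1258, 0.0475]
ee_rot: [3.14, 0.005, -2.99]
force: [0.1, -0.1, -1.4]
width: 0.0507
```

>>> apply_moves:
  increments: [0, 0, -0.002, 0, 0, 0]

```text
t: 14.7
eef_pos: [0.5344, -0.1258, 0.0453]
ee_rot: [3.14, 0.005, -2.99]
force: [-0.3, 0.0, -0.9]
width: 0.05
```

>>> apply_moves:
  increments: [0, 0, -0.002, 0, 0, 0]

```text
t: 14.78
eef_pos: [0.5345, -0.1258, 0.0432]
ee_rot: [3.14, 0.005, -2.99]
force: [0.5, 1.2, -1.6]
width: 0.0502
```

>>> apply_moves:
  increments: [0, 0, -0.0015, 0, 0, 0]

```text
t: 14.87
eef_pos: [0.5345, -0.126, 0.0425]
ee_rot: [3.141, 0.005, -2.989]
force: [-9.4, 3.9, 25.8]
width: 0.05
```

Firm contact at TCP z = 0.0427. The reel was squeezed with the TCP 27 mm above its underside, so 0.0427 − 0.027 ≈ 0.016: it is seated. I'll release and rise.

>>> apply_moves:
  increments: [0, 0, 0.001, 0, 0, 0, 0, 0, 0, 0, 0, 0, 0, 0, 0, 0, 0, 0, 0, 0, 0, 0, 0, 0]
  hand: 0.12

```text
t: 15.2
eef_pos: [0.5357, -0.1259, 0.0447]
ee_rot: [3.141, 0.008, -2.989]
force: [0.6, -0.1, 0.4]
width: 0.0715
```

>>> apply_moves:
  increments: [0, 0, 0.01, 0, 0, 0, 0, 0, 0.02, 0, 0, 0, 0, 0, 0.03, 0, 0, 0, 0, 0, 0.03, 0, 0, 0, 0, 0, 0.03, 0, 0, 0, 0, 0, 0.03, 0, 0, 0, 0, 0, 0.02, 0, 0, 0, -0.02, 0, 0, 0, 0, 0, -0.03, 0, 0, 0, 0, 0, -0.03, 0, 0, 0, 0, 0, 0, 0, 0, 0, 0, 0]

```text
t: 16.12
eef_pos: [0.4517, -0.127, 0.2297]
ee_rot: [-3.14, 0.01, -2.989]
force: [-0.3, -0.2, -0.8]
width: 0.0769
```

Run:
```python
from h import *
s=arm.get_state(); print(np.round(s['q'],3),s['eef_pos'],s['ee_rot'],s['t'],s['force'])
b=optics.grab_frame('top')[:,:,::-1];a=optics.grab_frame('side')[:,:,::-1]
im=cv2.resize(b[180:260,170:290],None,fx=4,fy=4,interpolation=cv2.INTER_CUBIC)
im2=cv2.resize(a[190:270,250:325],None,fx=4,fy=4,interpolation=cv2.INTER_CUBIC)
cv2.imwrite('pics/9.png',np.hstack([im,im2]))
```

```text
[ 0.148  0.013 -0.443  0.002 -1.105  0.004] [ 0.45168835 -0.12697826  0.22970521] [-3.14012197  0.01037913 -2.98878057] 16.1167 [-0.34894638 -0.1528458  -0.77062501]
```

View pics/9.png

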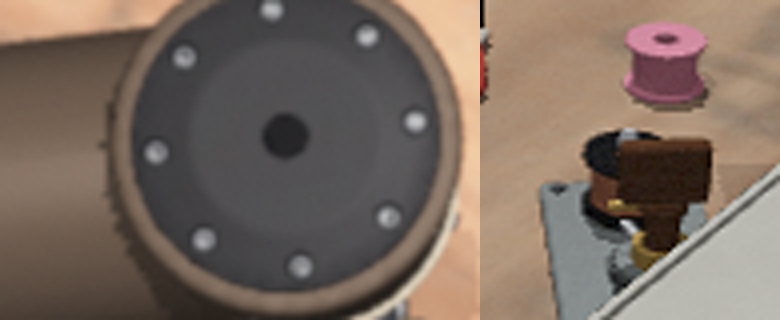

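The reel sits flat, with the spindle tip showing above it at (287,224) in the side view. Next is the peg: jaws at 280° on the way to (0.512, 0.000).

>>> apply_moves:
  increments: [0.0046, 0.0097, 0, 0, 0, 0.12, 0.0046, 0.0097, 0, 0, 0, 0.12, 0.0046, 0.0097, 0, 0, 0, 0.12, 0.0046, 0.0097, 0, 0, 0, 0.12, 0.0046, 0.0097, 0, 0, 0, 0.12, 0.0046, 0.0097, 0, 0, 0, 0.12, 0.0046, 0.0097, 0, 0, 0, 0.12, 0.0046, 0.0097, 0, 0, 0, 0.12, 0.0046, 0.0097, 0, 0, 0, 0.12, 0.0046, 0.0097, 0, 0, 0, 0.12, 0.0046, 0.0097, 0, 0, 0, 0.12, 0.0046, 0.0097, 0, 0, 0, 0.12, 0.0046, 0.0097, 0, 0, 0, 0.12, 0, 0, 0, 0, 0, 0, 0, 0, 0, 0, 0, 0]
  hand: 0.5

```text
t: 17.47
eef_pos: [0.5287, 0.0067, 0.2324]
ee_rot: [-3.139, 0.012, -1.363]
force: [-0.1, 0.1, -0.5]
width: 0.0436
```

>>> apply_moves:
  increments: [-0.008, -0.004, -0.02, -0.006, -0.001, -0.02, -0.008, -0.003, -0.03, -0.006, -0.001, -0.013, 0, 0, -0.025, 0, 0, 0, 0, 0, 0, 0, 0, 0, 0, 0, 0, 0, 0, 0]

```text
t: 17.88
eef_pos: [0.5142, -0.0017, 0.157]
ee_rot: [-3.136, -0.001, -1.413]
force: [0.5, -0.3, 1.1]
width: 0.0436
```

Run:
```python
from h import *
s=arm.get_state(); print(np.round(s['q'],3),s['eef_pos'],s['ee_rot'],s['t'],s['force'])
a=optics.grab_frame('side')[:,:,::-1]
for p in ([s['eef_pos'][0],s['eef_pos'][1],.124],[.512,-.0005,.124]): print(proj('side',p))
cv2.imwrite('pics/10.png',cv2.resize(a[160:270,230:350],None,fx=5,fy=5,interpolation=cv2.INTER_CUBIC))
```

```text
[ 0.381  0.162 -0.457  0.003 -0.947  1.346] [ 0.51424035 -0.00166434  0.15702144] [-3.13631634e+00 -1.19693779e-03 -1.41323757e+00] 17.8833 [ 0.52039227 -0.31737534  1.1482633 ]
[295.0526594  223.90376104]
[296.22965762 224.26515347]
```

View pics/10.png

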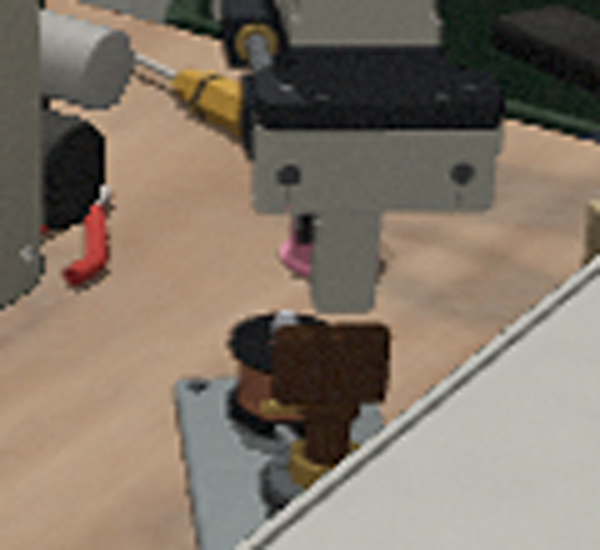

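The reel is seated. The peg head's centre is at about (296,224) in the side view, which matches (0.512, 0.000). I'll descend over it.

>>> apply_moves:
  increments: [-0.002, 0.001, -0.015, 0, 0, 0.015, 0, 0, -0.015, 0, 0, 0, 0, 0, -0.01, 0, 0, 0, 0, 0, -0.006, 0, 0, 0, 0, 0, 0, 0, 0, 0]

```text
t: 18.35
eef_pos: [0.5177, 0.0, 0.1168]
ee_rot: [-3.126, -0.0, -1.402]
force: [-0.0, -0.7, -0.3]
width: 0.0441
```

>>> apply_moves:
  increments: [-0.004, 0, -0.005, -0.0026, 0.015, 0, -0.001, 0, -0.005, 0, 0, 0, 0, 0, 0, 0, 0, 0]

```text
t: 18.6
eef_pos: [0.5138, 0.0003, 0.1081]
ee_rot: [-3.139, -0.0, -1.402]
force: [-0.3, 0.0, -0.3]
width: 0.0437
```

>>> apply_moves:
  increments: [-0.002, -0.0005, -0.002, 0, 0, 0, 0, 0, 0, 0, 0, 0]

```text
t: 18.77
eef_pos: [0.512, -0.0001, 0.1063]
ee_rot: [-3.139, -0.0, -1.402]
force: [-0.1, -0.1, 0.2]
width: 0.0439
```

>>> apply_moves:
  increments: [0, 0, 0, 0, 0, 0, 0, 0, 0, 0, 0, 0, 0, 0, 0, 0, 0, 0, 0, 0, 0, 0, 0, 0, 0, 0, 0, 0, 0, 0]
  hand: 1
  force: 40

```text
t: 19.18
eef_pos: [0.5123, -0.0, 0.1071]
ee_rot: [-3.138, -0.0, -1.402]
force: [0.5, 0.6, -0.3]
width: 0.0159
```

>>> apply_moves:
  increments: [0, 0, 0, 0, 0, 0, 0, 0, 0, 0, 0, 0]

```text
t: 19.35
eef_pos: [0.5123, 0.0009, 0.1072]
ee_rot: [-3.137, 0.001, -1.402]
force: [2.0, -3.9, -0.6]
width: 0.0118
```

>>> apply_moves:
  increments: [0, 0, -0.0015, 0, 0, 0, 0, 0, -0.001, 0, 0, 0]

```text
t: 19.52
eef_pos: [0.5123, 0.0008, 0.1054]
ee_rot: [-3.137, 0.001, -1.402]
force: [-2.6, 1.6, 5.9]
width: 0.0119
```

>>> apply_moves:
  increments: [0, 0, -0.0012, 0, 0, 0]

```text
t: 19.6
eef_pos: [0.5123, 0.0008, 0.1046]
ee_rot: [-3.137, 0.001, -1.402]
force: [-3.6, 1.7, 5.8]
width: 0.0118
```

>>> apply_moves:
  increments: [0, 0, -0.0012, 0, 0, 0]

```text
t: 19.68
eef_pos: [0.5123, 0.0008, 0.1038]
ee_rot: [-3.137, 0.001, -1.401]
force: [-3.6, 0.9, 7.7]
width: 0.0118
```

>>> apply_moves:
  increments: [0, 0, -0.001, 0, 0, 0]

```text
t: 19.77
eef_pos: [0.5123, 0.0008, 0.1033]
ee_rot: [-3.136, 0.001, -1.401]
force: [-5.3, 1.7, 9.4]
width: 0.0114
```

>>> apply_moves:
  increments: [0, 0, -0.001, 0, 0, 0]

```text
t: 19.85
eef_pos: [0.5123, 0.0008, 0.103]
ee_rot: [-3.136, 0.0, -1.401]
force: [-4.9, 2.2, 10.6]
width: 0.0116
```

>>> apply_moves:
  increments: [0, 0, -0.0011, 0, 0, 0]

```text
t: 19.93
eef_pos: [0.5123, 0.0008, 0.1028]
ee_rot: [-3.136, 0.0, -1.4]
force: [-6.6, 1.8, 12.8]
width: 0.0115
```

>>> apply_moves:
  increments: [0, 0, -0.0011, 0, 0, 0]

```text
t: 20.02
eef_pos: [0.5123, 0.0008, 0.1027]
ee_rot: [-3.136, 0.0, -1.4]
force: [-5.9, 2.6, 14.0]
width: 0.0118
```

>>> apply_moves:
  increments: [0, 0, -0.001, 0, 0, 0]

```text
t: 20.1
eef_pos: [0.5123, 0.0008, 0.1027]
ee_rot: [-3.135, -0.0, -1.4]
force: [-6.2, 1.5, 13.9]
width: 0.0118
```

The peg is biting at about 14 N with roughly -1 mm per row. I'll start turning, a few rows at a time, watching the force.

>>> apply_moves:
  increments: [-0.0003, 0, -0.001, 0, 0, -0.04]

```text
t: 20.18
eef_pos: [0.5123, 0.0008, 0.1026]
ee_rot: [-3.134, -0.0, -1.438]
force: [-3.3, 0.4, 10.0]
width: 0.0118
```

>>> apply_moves:
  increments: [-0.0003, 0, -0.001, 0, 0, -0.05]

```text
t: 20.27
eef_pos: [0.5123, 0.0009, 0.1027]
ee_rot: [-3.133, -0.0, -1.489]
force: [-3.2, 2.9, 10.3]
width: 0.0121
```

>>> apply_moves:
  increments: [0, 0, -0.001, 0, 0, -0.05]

```text
t: 20.35
eef_pos: [0.5123, 0.0009, 0.1026]
ee_rot: [-3.133, -0.001, -1.541]
force: [-7.0, 2.0, 13.0]
width: 0.0118
```

>>> apply_moves:
  increments: [-0.0002, 0, -0.0011, 0, 0.003, -0.05, 0, 0, -0.0011, 0, 0.003, -0.05]

```text
t: 20.52
eef_pos: [0.5123, 0.0009, 0.1026]
ee_rot: [-3.137, -0.001, -1.645]
force: [-7.3, 2.0, 14.6]
width: 0.0119
```

>>> apply_moves:
  increments: [0, 0, -0.0011, 0, 0.002, -0.05, 0, 0, -0.0011, 0, 0.002, -0.05]

```text
t: 20.68
eef_pos: [0.5123, 0.0009, 0.1026]
ee_rot: [-3.141, -0.001, -1.749]
force: [-5.6, 2.1, 13.6]
width: 0.0116
```

Steady at about 14 N. Continuing.

>>> apply_moves:
  increments: [0, 0, -0.001, 0, 0, -0.05, 0, 0, -0.001, 0, 0, -0.05, 0, 0, -0.001, 0, 0, -0.05]

```text
t: 20.93
eef_pos: [0.5123, 0.001, 0.1026]
ee_rot: [-3.14, -0.001, -1.905]
force: [-6.3, 1.0, 11.7]
width: 0.0117
```

>>> apply_moves:
  increments: [0, 0, -0.001, 0, 0, -0.05, 0, 0, -0.001, 0, 0, -0.05, 0, 0, -0.001, 0, 0, -0.05]

```text
t: 21.18
eef_pos: [0.5124, 0.0011, 0.1027]
ee_rot: [-3.138, -0.001, -2.061]
force: [-5.2, 1.6, 11.6]
width: 0.012
```

>>> apply_moves:
  increments: [0, 0, -0.001, 0, 0, -0.05, 0, 0, -0.001, 0, 0, -0.05, 0, 0, -0.001, 0, 0, -0.05]

```text
t: 21.43
eef_pos: [0.5124, 0.0011, 0.1026]
ee_rot: [-3.137, -0.0, -2.218]
force: [-4.7, 1.3, 11.8]
width: 0.0117
```

>>> apply_moves:
  increments: [0, 0, -0.0012, 0, 0, -0.05, 0, 0, -0.0012, 0, 0, -0.05, 0, 0, -0.0011, 0, 0, -0.05]

```text
t: 21.68
eef_pos: [0.5124, 0.0011, 0.1026]
ee_rot: [-3.135, 0.001, -2.374]
force: [-5.3, 2.0, 13.2]
width: 0.0115
```

>>> apply_moves:
  increments: [0, 0, -0.0011, 0, 0, -0.05, 0, 0, -0.0011, 0, 0, -0.05, 0, 0, -0.0011, 0, 0, -0.05]

```text
t: 21.93
eef_pos: [0.5125, 0.0012, 0.1026]
ee_rot: [-3.134, 0.002, -2.53]
force: [-5.0, 2.1, 13.2]
width: 0.0117
```

Run:
```python
from h import *
s=arm.get_state(); print(np.round(s['q'],3),s['eef_pos'],s['ee_rot'],s['t'],s['force'])
b=optics.grab_frame('top')[:,:,::-1];a=optics.grab_frame('side')[:,:,::-1]
cv2.imwrite('pics/11.png',np.hstack([cv2.resize(x,None,fx=4,fy=4,interpolation=cv2.INTER_CUBIC) for x in (b[180:260,170:260],a[200:280,255:325])]))
print(arm.get_state()['force'])
```

```text
[ 0.391  0.224 -0.529  0.009 -0.814  0.214] [0.51247751 0.00116933 0.10256099] [-3.13421882e+00  1.89485609e-03 -2.52965964e+00] 21.9333 [-5.01616034  2.1309468  13.203932  ]
[-4.70284505  1.58957892 12.78580008]
```

View pics/11.png

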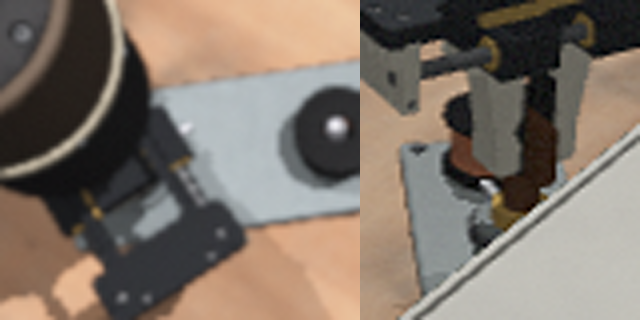

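Run:
```python
from h import *
b=cv2.imread('pics/2.png').astype(int)
g=b.min(2); sub=g[205:222,203:224]; print(sub)
m=(sub>205); v,u=np.nonzero(m); w=(sub-190)[m]
P=np.array([onplane('top',(203+x,205+y),.057)[:2] for x,y in zip(u,v)])
for c in([.5088,-.0009],[.509,-.0005],[.5085,-.0015]):
    d=P-c; r=np.hypot(*d.T); a=np.degrees(np.arctan2(d[:,1],d[:,0])); print(c,r.min(),r.max(),np.average(a,weights=w))
# tip from tri with side
print(tri((286,246.7),(217.3,211.5)))
hb=(b[:,:,2]-b[:,:,0]>25)&(b.max(2)<130)
ys,xs=np.nonzero(hb[195:232,185:206]); print(len(xs)); q=np.array([onplane('top',(185+x,195+y),.115)[:2] for x,y in zip(xs,ys)]); 
_,_,V=np.linalg.svd(q-q.mean(0)); print(q.mean(0),np.degrees(np.arctan2(V[0,1],V[0,0])),np.ptp((q-q.mean(0))@V[0]))
```

```text
[[169 170 169 168 169 169 169 168 167 169 167 167 167 168 168 168 167 166
  167 167 166]
 [169 170 169 168 167 169 169 169 169 169 169 168 168 169 169 168 169 168
  168 167 167]
 [167 169 168 167 166 169 168 170 169 169 170 169 168 170 169 168 168 170
  169 168 168]
 [147 160 166 165 165 167 170 169 169 170 170 170 169 168 168 168 168 169
  169 169 168]
 [120 132 146 157 164 167 169 169 168 168 169 170 167 168 169 168 169 169
  169 168 167]
 [130 116 116 125 137 154 165 167 166 167 169 169 165 175 179 170 169 169
  169 167 167]
 [155 143 124 101 111 134 151 164 166 170 171 178 198 210 195 173 168 168
  168 167 167]
 [163 162 151 127 110 116 137 161 171 194 210 212 226 213 174 160 168 169
  168 169 167]
 [154 165 164 155 131 115 142 187 208 221 228 210 192 177 157 159 167 169
  169 168 169]
 [112 153 166 166 154 126 145 202 228 217 193 172 157 161 166 168 169 169
  168 168 168]
 [ 77 119 157 166 163 136 123 162 178 158 127 144 164 168 169 169 169 168
  169 169 168]
 [ 64  94 141 168 166 144 113 102  90  89 100 140 166 168 167 168 168 167
  166 168 169]
 [ 57  84 117 156 165 156 122  81  69  96 130 154 167 168 168 167 165 159
  156 162 168]
 [ 55  80  98 142 163 162 126  79  91 117 139 157 166 165 160 153 152 148
  147 153 164]
 [ 58  81  95 133 158 162 124  73  95 123 127 146 158 154 147 144 145 150
  157 160 165]
 [ 66  78  97 133 154 158 124  77  91 117 117 132 146 142 143 149 157 161
  168 167 170]
 [ 75  78 108 141 156 153 120  80  89 116 111 121 141 144 151 162 165 167
  168 169 170]]
[0.5088, -0.0009] 0.02808850389726003 0.041313074318064594 -60.04314954377208
[0.509, -0.0005] 0.028340043283770735 0.04155614549795637 -60.677434109848114
[0.5085, -0.0015] 0.027720444584764244 0.04095491949758716 -59.07381476033782
[ 0.53030651 -0.03880842  0.05098504]
145
[ 0.50801251 -0.00091871] -177.86263934248026 0.054395507647544174
```

>>> apply_moves:
  increments: [0, 0, -0.0011, 0, 0, -0.04, 0, 0, -0.0011, 0, 0, -0.04, 0, 0, -0.0011, 0, 0, -0.023]

```text
t: 22.28
eef_pos: [0.5125, 0.0012, 0.1025]
ee_rot: [-3.133, 0.003, -2.634]
force: [-5.7, 1.5, 13.8]
width: 0.0115
```

>>> apply_moves:
  increments: [0, 0, -0.0011, 0, 0, 0, 0, 0, -0.0011, 0, 0, 0]

```text
t: 22.45
eef_pos: [0.5125, 0.0012, 0.1025]
ee_rot: [-3.133, 0.004, -2.635]
force: [-5.3, 1.3, 13.0]
width: 0.0116
```

>>> apply_moves:
  increments: [0, 0, -0.0005, 0, 0, 0]

```text
t: 22.53
eef_pos: [0.5125, 0.0012, 0.1027]
ee_rot: [-3.133, 0.004, -2.635]
force: [-0.5, -0.1, 1.2]
width: 0.0115
```

>>> apply_moves:
  increments: [0, 0, 0, 0, 0, 0, 0, 0, 0, 0, 0, 0, 0, 0, 0, 0, 0, 0]
  hand: 0.5

```text
t: 22.78
eef_pos: [0.5126, 0.0012, 0.1027]
ee_rot: [-3.132, 0.005, -2.635]
force: [0.5, -0.6, 0.6]
width: 0.0263
```

>>> apply_moves:
  increments: [0, 0, 0.005, 0, 0, 0, 0, 0, 0.015, 0, 0, 0, 0, 0, 0.03, 0, 0, 0, 0, 0, 0.03, 0, 0, 0, 0, 0, 0.03, 0, 0, 0, -0.02, 0, 0.02, 0, 0, 0, -0.03, -0.02, 0.01, 0, 0, 0, -0.03, -0.03, 0, 0, 0, 0, -0.02, -0.035, 0, 0, 0, 0, 0, -0.04, 0, 0, 0, 0, 0, -0.04, 0, 0, 0, 0, 0, -0.04, 0, 0, 0, 0, 0, -0.04, 0, 0, 0, 0, 0, -0.04, 0, 0, 0, 0, 0, -0.04, 0, 0, 0, 0, 0, 0, 0, 0, 0, 0]

```text
t: 24.12
eef_pos: [0.4045, -0.3373, 0.2548]
ee_rot: [-3.124, 0.009, -2.627]
force: [1.0, 0.7, 1.4]
width: 0.0439
```

Run:
```python
from h import *
s=arm.get_state(); print(np.round(s['q'],3),s['eef_pos'],s['t'],s['force'])
b=optics.grab_frame('top')[:,:,::-1];a=optics.grab_frame('side')[:,:,::-1]
cv2.imwrite('pics/12top.png',b);cv2.imwrite('pics/12side.png',a)
o=np.zeros((600,800,3),np.uint8);o[:420,:540]=cv2.resize(b[185:255,170:260],None,fx=6,fy=6,interpolation=cv2.INTER_CUBIC)
o[:,540:800]=cv2.resize(a[205:265,260:286+0],(260,600),interpolation=cv2.INTER_CUBIC) if 0 else cv2.resize(a[190:280,265:304],(260,600),interpolation=cv2.INTER_CUBIC)
o[420:,:320]=cv2.resize(b,(320,240))[:180]
cv2.imwrite('pics/12.png',o)
```

```text
[-0.319  0.09  -0.302  0.005 -1.16   0.831] [ 0.4044668  -0.33725762  0.25477795] 24.1167 [0.98159974 0.71466669 1.43998945]
```

Run:
```python
from h import *
a=cv2.imread('pics/2.png').astype(int);b=cv2.imread('pics/12top.png').astype(int)
d=np.abs(a-b).max(2)[180:260,170:290]>30
print('\n'.join(''.join('#' if x else '.' for x in r[::2]) for r in d[::3]))
```

```text
##..##.####..###############################################
###.#...#..####.#.##########################################
#######...######.###########################################
.###############.###########################################
..#############.############################################
#####..#..####..############################################
###.###.######.###############..############################
.##########..#.##################################.##########
..#..######.#####################################.##########
......#...##################################################
#....#.#...###.###################################.#.#######
...#...#.######.#########################.########.#########
##.##.#...###....####.######################################
.##..###.###.#.#.###.########################.##############
..######..##.#..############################################
#.##.#.#........############################################
##.##..##...#.####.#########################################
#.....##.##......###############################...#########
#.#.#...#####......###################.##.##################
#..##.#.###..##....#########...#############################
###.....#.####....##########################################
#..###..#.###....###########################################
#.##..######..#..###########################################
.....##.##..#.#.############################################
#####...#######.############################################
##########...#.#############################################
#############..#############################################
```

The arm is still in the way of the top camera, so I'll back off to where it started.

>>> apply_moves:
  increments: [-0.02, -0.032, 0, 0, 0, 0, -0.02, -0.032, 0, 0, 0, 0, -0.02, -0.032, 0, 0, 0, 0, -0.02, -0.032, 0, 0, 0, 0, -0.02, -0.032, 0, 0, 0, 0, -0.02, -0.032, 0, 0, 0, 0, -0.02, -0.032, 0, 0, 0, 0, -0.02, -0.032, 0, 0, 0, 0, -0.02, -0.03, 0, 0, 0, 0, 0, 0, 0, 0, 0, 0]

```text
t: 25.05
eef_pos: [0.2246, -0.618, 0.2579]
ee_rot: [-3.123, 0.013, -2.603]
force: [0.8, 1.4, -0.5]
width: 0.0439
```

Run:
```python
from h import *
s=arm.get_state(); print(np.round(s['q'],3),s['eef_pos'],s['t'],s['force'])
b=optics.grab_frame('top')[:,:,::-1].copy();a=optics.grab_frame('side')[:,:,::-1].copy()
cv2.imwrite('pics/12top.png',b);cv2.imwrite('pics/12side.png',a)
o=np.zeros((600,800,3),np.uint8);o[:420,:540]=cv2.resize(b[185:255,170:260],None,fx=6,fy=6,interpolation=cv2.INTER_CUBIC)
o[:,540:800]=cv2.resize(a[190:280,265:304],(260,600),interpolation=cv2.INTER_CUBIC)
o[420:,:320]=cv2.resize(b,(320,240))[:180]
cv2.imwrite('pics/12.png',o)
A=cv2.imread('pics/2.png').astype(int)
d=np.abs(A-b).max(2)[180:260,170:290]>40
print('\n'.join(''.join('#' if x else '.' for x in r[::2]) for r in d[::3]))
```

```text
[-0.933  0.31  -0.008 -0.012 -1.234  1.475] [ 0.22460527 -0.61801271  0.25792033] 25.05 [ 0.78148691  1.36687877 -0.4614508 ]
............................................................
............................................................
............................................................
............................................................
............................................................
............................................................
............................................................
.........................................###................
......................................#########.............
...........####......................###.....###............
...........####.##..................###.......##............
...........##...####...............###........##............
................###................###........##............
.........###.#.....................#####.....###............
..........##........................###########.............
.............###......................######................
.......##...................................................
.....###.#..................................................
.........###................................................
............................................................
............................................................
............................................................
............................................................
............................................................
............................................................
............................................................
............................................................
```

View pics/12.png

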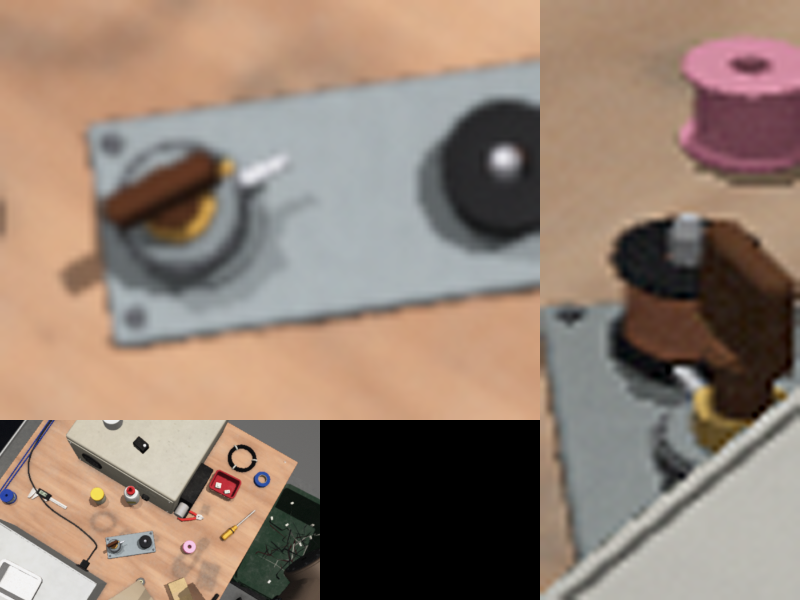

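The picture shows the reel flat with the spindle tip through it. The peg held: its brass pointer at about (228,167) in the crop points along the tab, which runs from (243,182) to (287,158). I'll check the angle numerically.

Run:
```python
from h import *
b=cv2.imread('pics/12top.png').astype(int)
def ang(us,vs,w,z):
    P=np.array([onplane('top',(u,v),z)[:2] for u,v in zip(us,vs)]); c=np.average(P,0,w); C=np.cov((P-c).T,aweights=w); e,V=np.linalg.eigh(C); d=V[:,1]*np.sign(-V[1,1]); return c,np.degrees(np.arctan2(d[1],d[0])),2*np.sqrt(3*e)*1e3
g=b.min(2)[205:222,207:224]; v,u=np.nonzero(g>178); print('tab',ang(u+207,v+205,(g-172)[v,u].astype(float),.057))
R_=b[...,2];B=b[...,0]
sub=(R_-B>20)&(R_<115); sub=sub[200:226,184:211]
print('\n'.join(''.join('#' if x else '.' for x in r) for r in sub))
n,l,st,_=cv2.connectedComponentsWithStats(sub.astype(np.uint8)); k=1+st[1:,4].argmax(); v,u=np.nonzero(l==k); print('head',ang(u+184,v+200,np.ones(len(u)),.11))
by=(R_-B>60); v,u=np.nonzero(by[206:220,200:214]); print('brass',[(x+200,y+206,R_[y+206,x+200],B[y+206,x+200]) for x,y in zip(u,v)])
for d in ('peg','tab_tip'):
  print(d,[(np.round(q['point'],1),q['conf']) for q in finder.landmark_of('top',d)][:2])
```

```text
tab (array([ 0.52598685, -0.03048605]), np.float64(-63.228346414494375), array([ 5.07111109, 17.3959918 ]))
...........................
...........................
...........................
...........................
...........................
...........................
...........................
...........................
...........................
...........................
..................##.......
.................####......
...............########....
............###########....
..........#############....
.........############......
......###############......
.....#################.....
..##################.......
..#################........
..#########.#######........
..#.#####.########.........
..........#######..........
...........######..........
............####...........
..............###..........
head (array([ 0.50725726, -0.00148167]), np.float64(-64.4113299751054), array([22.90822514, 39.41239862]))
brass [(np.int64(202), np.int64(212), np.int64(96), np.int64(35)), (np.int64(203), np.int64(212), np.int64(96), np.int64(35)), (np.int64(207), np.int64(212), np.int64(181), np.int64(88)), (np.int64(208), np.int64(212), np.int64(188), np.int64(115)), (np.int64(201), np.int64(213), np.int64(97), np.int64(35)), (np.int64(202), np.int64(213), np.int64(96), np.int64(35)), (np.int64(206), np.int64(213), np.int64(105), np.int64(40)), (np.int64(207), np.int64(213), np.int64(170), np.int64(74)), (np.int64(208), np.int64(213), np.int64(169), np.int64(99)), (np.int64(203), np.int64(218), np.int64(110), np.int64(39)), (np.int64(204), np.int64(218), np.int64(163), np.int64(63)), (np.int64(205), np.int64(218), np.int64(161), np.int64(86)), (np.int64(203), np.int64(219), np.int64(142), np.int64(52)), (np.int64(204), np.int64(219), np.int64(199), np.int64(79)), (np.int64(205), np.int64(219), np.int64(185), np.int64(94))]
peg [(array([198.7, 215.9]), 0.63)]
tab_tip [(array([216.3, 211.7]), 0.66)]
```

Run:
```python
from h import *
c=np.array([.5088,-.0009])
for z in(.09,.1,.11):
    d=onplane('top',(207.6,212.5),z)[:2]-c; print(z,np.hypot(*d),np.degrees(np.arctan2(d[1],d[0])))
A=cv2.imread('pics/2.png').astype(int);b=cv2.imread('pics/12top.png').astype(int)
for n,(u,v) in dict(jar=(171,133),roller=(248,284),pink=(330,221)).items(): print(n,np.abs(A-b)[v-12:v+12,u-12:u+12].max())
arm.job_done(); print(arm.get_state()['t'])
```

```text
0.09 0.024181521519043476 -58.26549725740352
0.1 0.02459483283686939 -62.3859640858192
0.11 0.025130787169177833 -66.35053466024505
jar 4
roller 4
pink 4
the job is handed in; nothing more can be done
the job is handed in; nothing more can be done
```

I put the black reel on the spindle, let go of it, and turned the peg clockwise to the tab. The job is handed in, with the clock at about 25 s.

**Reel:** It seated with firm contact at the expected height. The last pictures show it flat on the stand with the spindle tip standing through it.

**Peg:** I pressed it until the taper bit, then turned it about 1.23 rad. The vertical force read 10–14.6 N throughout, mostly 12–14 N, and fell to about 10 N for the first two steps. It was read between short runs of motion, so a brief peak could have gone unseen. After release the peg stayed at its setting and did not spring back.

**Angle check:** The readings agree only to within a few degrees.

| Source | Pointer direction | Tab direction |
|---|---|---|
| Gripper at release | -61° | – |
| Camera, shape of the part | about -64° | about -63° |
| Camera, position from the peg's axis | about -62° (assumes pointer height) | about -60° |

I left it there because the differences are within what the camera can resolve.

**Bystanders:** The jar, the roller and the pink look-alike reel show no change between the first and last pictures.

**What went wrong:** While centring the reel before the pick, the last joint ran into its range limit and the gripper drifted about 2 cm. The reel stayed upright and hardly moved, and I recovered by gripping from the other side.

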